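# Show a guest how to work the toaster

### The arm

A 6-joint arm with a two-finger parallel gripper is mounted at the origin on a cart in front of the work surface, level with it; the furniture and walls round the work are solid. World frame = base frame: x ahead of the robot, y to its left, z up, the work surface at z = 0. Lengths are in m, angles in rad, forces in N, time in s.
With the tool pointing down it reaches from about 0.375 to 0.925 m from the base axis. Payload 5.7 kg.
Tool frame: the origin (TCP) lies between the finger pads; the fingertips stand 25 mm ahead of it and the grasp point (between the pads) lies 6 mm ahead of it; z points along the fingers, y is the line along which they close (so a half turn about z gives the same grasp; the last joint's range is limited). The gripper opens to 85 mm and grips with 20 to 120 N. Pads are 22 mm wide; open, the fingers measure 114 mm over their backs; the gripper's body (76 mm by 85 mm) begins 54 mm behind the grasp point. The pads swing forward as they close: fully open they stand 13 mm farther back than shut.
Start: joints at [-1.254, 0.359, 1.51, -0, 1.272, -0.115], TCP at [0.251, -0.545, 0.256] pointing down, gripper open.
Joint ranges: [-2.97, 2.97], [-1.01, 2.36], [0.21, 2.38], [-0.96, 4.11], [0.2, 2.71], [-2.98, 2.98]. Speed limits (rad/s): [2.39, 2.39, 3.14, 3.14, 3.14, 3.14].

### API

Orientations are given as a 3x3 rotation matrix whose columns are the frame's x, y, z axes.
In Python, from rig import manip gives the robot as it stands. The module is installed in compiled form; this text tells all that it offers.
- The arm moves only by the shell command python3 -m inch 'ROWS' [OPENING] [FORCE]. ROWS is JSON, a list of rows, each a list of 4 numbers: the shift along the tool's x, y, z in mm, then the turn about the tool's z in rad. In form: [[x, y, z, roll], ...]. A call has 1 to 10 rows; each row shifts and turns the commanded pose from where the row before left it, along the tool's axes as they then stand; what a row does not reach is not made up. A row lasts 1/12 s, in which the tool goes at most 41.7 mm and 7.16 degrees, less where a joint would pass 70% of its speed; a pose out of reach is approached as far as the arm can. A call with a gripper value outside its range is refused whole. OPENING is the finger opening in mm, from 0 to 85.4, set as the call begins (- or left out, the last holds). The fingers move at their own pace and stop on an object; FORCE is the grip in N (left out, the last holds). Time passes only in rows, so rows that do not move let the fingers close. It gives the time, the measured TCP pose, the force, the opening and the grip force at its end, in the units of the state.
- manip.read_state(): the state, without advancing time (a new reading comes with each control period).
- manip.snapshot(name): name is "side" or "top"; returns (picture, depth): 480x640x3 uint8, red, green, blue; 480x640 float32, m along the optical axis (not along the pixel's ray), 0 where there is no reading.
- manip.camera_info(name): a dict with "fx", "fy", "cx", "cy" (pixels), "pose" (4x4, takes a point from camera to world coordinates). Camera axes: x right, y down, z forward; pixel columns grow to the right and rows downward; lengths in m; the calibration is good to about 2 mm. A picture is of the moment at which its call begins. camera_info takes no time and is no camera call.
- manip.hand_in(): hands the job in; it is judged then, once.
The state is a dict: "time": time; "joint_pos": joint angles; "joint_vel": joint speeds; "effort": joint torques, N m; "tcp_pos": TCP position; "tool_rot": TCP orientation; "wrist_force": force on the tool from outside, world axes, zero at the start; "ft_torque": the same for the moment, N m; "finger_gap": finger opening in m; "grip_force": force on a finger pad.
Only numpy, scipy, OpenCV 4.12 (cv2) and the standard library are available. Lean on these libraries where they do the work, as an engineer would, in place of code of your own. Each camera call takes 0.05 s, during which the arm holds its last target. There are 200 camera calls.

### The job

Show our new guest how to make toast, using the fingertips only and grasping nothing. First point at the slot for a single slice, the one of the toaster's two slots nearer to you: hold the fingertips a few centimetres above it for two seconds without touching; then point likewise at the browning dial on the toaster's end, from a few centimetres in front of it. Last, gently push the lever all the way down, leave it down and draw back, with the toaster and everything else on the worktop left where they stood.

Things in the scene. Friction and masses are not known exactly. Their poses are not given: they have to be found in the camera images.
- toaster: Steel and black two-slot toaster, 314 x 136 x 168 mm high, 1.6 kg, loose, standing oblique. Origin: centre of its underside; x along its length, away from the end that has the lever and dial (that face is x = -0.137, up to z = 0.146; the top edge above is set back to x = -0.126); y to the side that faces the robot; z up. On the same end, at y = +0.036, are three small buttons (not used).
- near_slot (a point): Centre of the mouth, on the toaster's top, of the slot nearer to the robot. The slot is 152 mm long (along this point's x) and 26 mm wide (along y); the other slot is parallel, 42 mm away in -y. z up. Axes as the toaster's. Mind the wall cupboard: it overhangs the worktop beyond world x = 0.57 from 0.49 m up, so come and go on the robot's side with the wrist.
- lever_top (a point): Centre of the top of the lever's black thumb pad, 137 mm above the worktop when up; moves with the lever. Axes as the toaster's. The pad is 44 mm wide (y) and 14 mm thick, and reaches 8 mm beyond this point in -x, 20 mm out from the toaster's end. Tilt the gripper back some 25 degrees, away from that end, to push it down, or the gripper's body meets the toaster's top edge.
- toaster_lever (a joint): Travel of the lever in m: 0 up, 0.060 fully down on its stop. It moves straight down against 1.5 N of friction, has no spring and stays where it is left.
- dial (a point): Centre of the outer face of the round black browning dial (33 mm across, 13 mm proud, does not turn here), low on the toaster's end, to the right of the lever as one faces that end, 60 mm above the worktop. Axes as the toaster's: -x looks straight out of the end. The raised lever is 63 mm higher and to the left: its pad reaches 7 mm farther out than the dial and ends 14 mm to the left of this point (y = +0.014).
- mug: Bystander: blue-grey mug, 82 mm across, 106 mm high, handle reaching 56 mm from the origin. Origin: centre of the underside's extent, mug and handle together.
- tea_box: Bystander: small tea carton, 32 x 80 x 54 mm high. Origin: centre of its underside.
- salt_shaker: Bystander: glass shaker with a grey top, 44 mm across, 90 mm high. Origin: centre of its underside.
- teaspoon: Bystander: steel teaspoon lying flat, 138 x 28 x 12 mm. Origin: centre of its underside.

How it is judged:
By the outcome, as a careful person would: the job done as asked, in the order asked, and still so for the second after the job is handed in, with the robot touching nothing.
It also fails if it takes over 54 s, if anything falls off the work surface, if the arm or the gripper's body presses on something with over 40 N, if the wrist force passes 120 N, or if a joint passes its speed limit or range.

## Working session

There is one attempt and no reset: what is moved stays moved. The work goes in short steps, Python scripts to look and compute and a shell command to move; the robot and the scene stay as the last step left them, time stands still between calls to the robot, and variables do not carry over. Pictures are saved under pics/ and viewed, at most 10 in all, crops included, and the job is handed in when it is done.

```bash
mkdir -p pics; python3 - <<'E'
from rig import manip
import cv2,numpy as np
s=manip.read_state();print(s['time'],s['tcp_pos'],s['tool_rot'],s['finger_gap'])
for n in('top','side'):
    p,d=manip.snapshot(n);cv2.imwrite(f'pics/{n}0.png',p[...,::-1]);np.savez(f'{n}0.npz',p=p,d=d)
    c=manip.camera_info(n);print(n,c)
E
```

```text
0.0 [ 0.25090348 -0.54433269  0.2554617 ] [[ 9.08213239e-01  4.18507359e-01 -5.50797161e-04]
 [ 4.18507662e-01 -9.08211622e-01  1.72836538e-03]
 [ 2.23093248e-04 -1.80023715e-03 -9.99998355e-01]] 0.08545181576863876
top {'fx': 437.5466211434675, 'fy': 437.5466211434675, 'cx': 323.2363429397329, 'cy': 236.58988295951835, 'pose': array([[ 0.01293834, -0.99307349,  0.11678035,  0.40934112],
       [-0.99985721, -0.01157937,  0.01230788,  0.03659168],
       [-0.01087038, -0.11692291, -0.9930815 ,  1.18161491],
       [ 0.        ,  0.        ,  0.        ,  1.        ]])}
side {'fx': 438.1388935153738, 'fy': 438.1388935153738, 'cx': 318.9708697078813, 'cy': 234.50073229616373, 'pose': array([[ 0.99940461, -0.0232521 ,  0.0254906 ,  0.50865182],
       [-0.03325975, -0.4527501 ,  0.89101691, -1.00629858],
       [-0.00917714, -0.89133422, -0.45325389,  0.64452746],
       [ 0.        ,  0.        ,  0.        ,  1.        ]])}
```

View pics/top0.png

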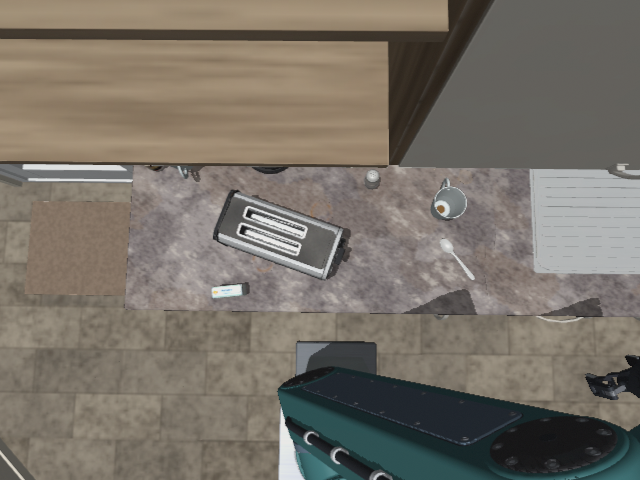

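View pics/side0.png

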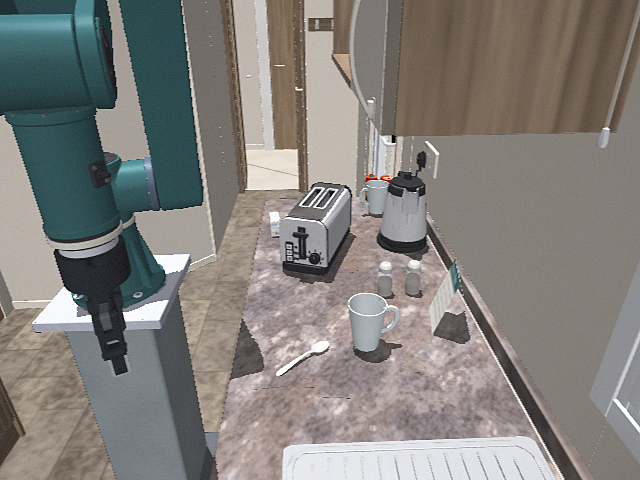

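The top view shows the toaster at about (282,233), with its lever end at (342,250), its slots at (275,222) and (270,240), the tea box at (230,291), the shaker at (372,178), the mug at (450,203) and the spoon at (457,258). The side view shows the lever at (301,240) and the dial at (314,258), facing the camera.

```bash
cat > h.py <<'E'
import numpy as np,cv2
from rig import manip
def cloud(n,d):
    c=manip.camera_info(n);v,u=np.mgrid[:480,:640]
    P=np.stack([(u-c['cx'])/c['fx']*d,(v-c['cy'])/c['fy']*d,d],-1)
    return P@c['pose'][:3,:3].T+c['pose'][:3,3]
def ray(n,u,v,z):
    c=manip.camera_info(n);r=c['pose'][:3,:3]@[(u-c['cx'])/c['fx'],(v-c['cy'])/c['fy'],1];o=c['pose'][:3,3]
    return o+r*(z-o[2])/r[2]
E
python3 - <<'E'
from h import *
f=np.load('top0.npz');p,d=f['p'],f['d'];W=cloud('top',d)
roi=np.zeros((480,640),bool);roi[185:285,205:360]=1
m=roi&(W[...,2]>.15)&(W[...,2]<.19)
print('zmed',np.median(W[m][:,2]),m.sum())
r=cv2.minAreaRect((W[m][:,:2]*1000).astype(np.float32));print('top rect',r,cv2.boxPoints(r))
m2=roi&(W[...,2]>.03)&(W[...,2]<.19)
r=cv2.minAreaRect((W[m2][:,:2]*1000).astype(np.float32));print('all rect',r)
# slots: bright or low within the top
g=cv2.cvtColor(p,cv2.COLOR_RGB2GRAY)
k=((g>170)&roi).astype(np.uint8);k=cv2.morphologyEx(k,cv2.MORPH_CLOSE,np.ones((5,5)))
n,l,st,ce=cv2.connectedComponentsWithStats(k)
for i in range(1,n):
    if st[i,4]>150:
        pts=np.argwhere(l==i)[:,::-1].astype(np.float32);rr=cv2.minAreaRect(pts);print(st[i],rr,ray('top',*rr[0],.168))
f=np.load('side0.npz');ps,ds=f['p'],f['d'];S=cloud('side',ds)
cv2.imwrite('pics/z.png',np.hstack([cv2.resize(ps[175:280,265:360,::-1],None,fx=4,fy=4,interpolation=2),cv2.resize(p[185:290,210:360,::-1],None,fx=2.7,fy=4)]))
b=(cv2.cvtColor(ps,cv2.COLOR_RGB2GRAY)<70)
for nm,(u0,u1,v0,v1) in {'lever':(290,313,222,245),'dial':(308,322,250,267)}.items():
    w=np.zeros_like(b);w[v0:v1,u0:u1]=1;q=S[b&w];print(nm,len(q),np.median(q,0))
for nm,(u0,u1,v0,v1) in {'tea':(210,250,280,300),'salt':(363,383,165,192),'mug':(428,470,175,222)}.items():
    q=W[v0:v1,u0:u1].reshape(-1,3);q=q[(q[:,2]>.025)&(q[:,2]<.13)];print(nm,q.min(0),q.max(0))
E
```

```text
zmed 0.16517784301951977 4846
top rect ((537.7318725585938, 158.44859313964844), (287.41650390625, 122.39017486572266), 71.23552703857422) [[433.5615     42.063736 ]
 [549.44653     2.6934357]
 [641.9022    274.83344  ]
 [526.0172    314.20374  ]]
all rect ((494.223388671875, 163.9020233154297), (308.3946228027344, 220.97186279296875), 70.03404235839844)
[ 219  194  122   82 3299] ((279.6131286621094, 234.1832733154297), (114.95977020263672, 46.88528823852539), 19.653823852539062) [0.53300958 0.15116477 0.168     ]
lever 138 [0.48882756 0.01383638 0.1289725 ]
dial 107 [ 0.52374092 -0.00075557  0.06311658]
tea [0.38285547 0.25633013 0.02589902] [0.41715531 0.33551792 0.05841279]
salt [ 0.67768831 -0.09662445  0.02583056] [ 0.71699104 -0.05595247  0.09111693]
mug [ 0.58588367 -0.30599123  0.02500612] [ 0.6943139  -0.22565903  0.11009151]
```

View pics/z.png

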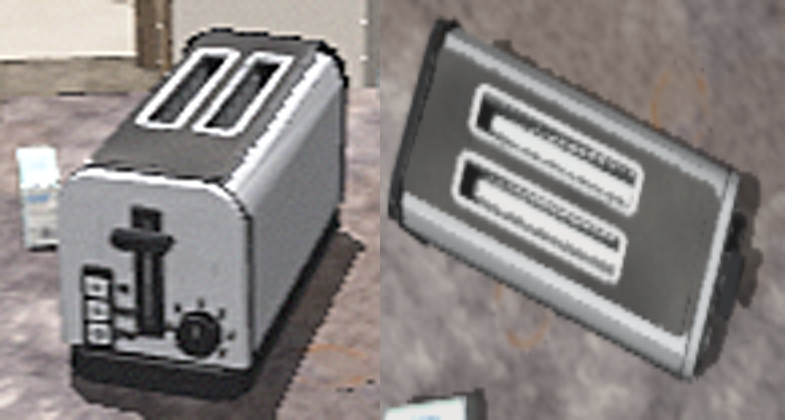

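The zoom shows both slot rims. The near one is centred at about full-frame (269,239) and the far one at about (275,222). The lever pad is up, and the dial is to its right.

```bash
python3 - <<'E'
from h import *
a=np.radians(71.2);X=np.array([np.cos(a),np.sin(a)]);Y=np.array([-X[1],X[0]])
W=cloud('top',np.load('top0.npz')['d'])
O=np.array([.538,.156])
for n,u,v in(('near',269.3,239.2),('far',275.2,222.5)):
    P=ray('top',u,v,.166)[:2];print(n,P,(P-O)@X,(P-O)@Y)
roi=W[185:285,205:360].reshape(-1,3)
L=np.c_[(roi[:,:2]-O)@X,(roi[:,:2]-O)@Y,roi[:,2]]
for z0,z1 in((.10,.14),(.14,.155),(.155,.18)):
    q=L[(L[:,2]>z0)&(L[:,2]<z1)];print(z0,np.percentile(q,[1,99],axis=0).round(3).tolist())
S=cloud('side',np.load('side0.npz')['d'])[175:280,265:360].reshape(-1,3)
L=np.c_[(S[:,:2]-O)@X,(S[:,:2]-O)@Y,S[:,2]]
q=L[(L[:,2]>.08)&(L[:,2]<.11)&(abs(L[:,1])<.06)&(abs(L[:,0])<.2)];print('end face x',np.median(q[:,0]))
q=q[abs(q[:,0]+.137)<.006];print('face slope',np.polyfit(q[:,1],q[:,0],1))
q=L[(L[:,2]>.115)&(L[:,2]<.14)&(L[:,0]<-.146)&(L[:,0]>-.17)];print('pad',q.min(0),q.max(0))
q=L[(L[:,2]>.04)&(L[:,2]<.08)&(L[:,0]<-.144)&(L[:,0]>-.17)];print('dial',q.min(0),q.max(0),np.median(q,0))
E
python3 -m inch '[[0,0,0,-0.116],[0,0,0,-0.116],[0,0,0,-0.116],[0,0,0,-0.116],[0,0,0,-0.116],[0,0,0,-0.116],[0,0,0,-0.116]]' 0
```

```text
near [0.52115406 0.17524687] 0.012791167727159219 0.02214980719953608
far [0.56077931 0.1624493 ] 0.013446213228642225 -0.019485633490830448
0.1 [[-0.16, -0.064, 0.102], [0.132, 0.066, 0.14]]
0.14 [[-0.143, -0.062, 0.14], [0.141, 0.064, 0.155]]
0.155 [[-0.139, -0.053, 0.155], [0.143, 0.054, 0.171]]
end face x -0.14270114959732128
face slope [ 0.00393054 -0.14106636]
pad [-0.1640699  -0.02793555  0.11916505] [-0.14600382  0.03089713  0.13945136]
dial [-0.15946468 -0.0645897   0.04006269] [-0.14402414  0.06506656  0.07987098] [-0.14706535 -0.00853733  0.0627838 ]
time: 0.68
tcp_pos: [0.251, -0.5446, 0.2558]
tool_rot: [[0.316, 0.949, -0.0], [0.949, -0.316, 0.001], [0.001, -0.001, -1.0]]
wrist_force: [0.2, -0.1, 0.2]
finger_gap: 0.0007
grip_force: 0.0
```

```bash
python3 -m inch '[[15,0,0,0],[30,0,0,0],[35,0,0,0],[35,0,0,0],[35,0,0,0],[35,0,0,0],[35,0,0,0],[35,0,0,0],[35,0,0,0],[30,0,0,0]]' 0
python3 -m inch '[[30,3,0,0],[35,3,0,0],[35,3,0,0],[35,3,0,0],[35,3,0,0],[35,3,0,0],[30,3,0,0],[20,2,0,0],[10,0,0,0],[0,0,0,0]]'
```

```text
time: 1.52
tcp_pos: [0.3535, -0.2386, 0.256]
tool_rot: [[0.324, 0.946, -0.0], [0.946, -0.324, 0.001], [0.001, -0.001, -1.0]]
wrist_force: [0.1, 0.9, 0.7]
finger_gap: -0.0002
grip_force: 0.0
time: 2.35
tcp_pos: [0.4605, 0.0036, 0.2561]
tool_rot: [[0.32, 0.947, -0.001], [0.947, -0.32, 0.001], [0.0, -0.001, -1.0]]
wrist_force: [0.1, -0.6, 0.5]
finger_gap: 0.0002
grip_force: 0.0
```

```bash
python3 -m inch '[[15,0,0,0],[25,0,0,0],[30,0,0,0],[30,0,0,0],[30,2,0,0],[25,0,0,0],[15,0,0,0],[6,0,0,0],[0,0,0,0]]'
python3 - <<'E'
from h import *
for n in('side','top'):
    p,d=manip.snapshot(n);cv2.imwrite(f'pics/{n}1.png',p[...,::-1])
a=cv2.imread('pics/side1.png')[60:300,200:460];b=cv2.imread('pics/top1.png')[130:370,180:440]
cv2.imwrite('pics/m1.png',cv2.resize(np.hstack([a,b]),(780,360)))
E
```

```text
time: 3.1
tcp_pos: [0.5191, 0.1675, 0.2561]
tool_rot: [[0.321, 0.947, -0.001], [0.947, -0.321, -0.0], [-0.001, -0.0, -1.0]]
wrist_force: [0.2, -0.3, 0.4]
finger_gap: -0.0001
grip_force: 0.0
```

View pics/m1.png

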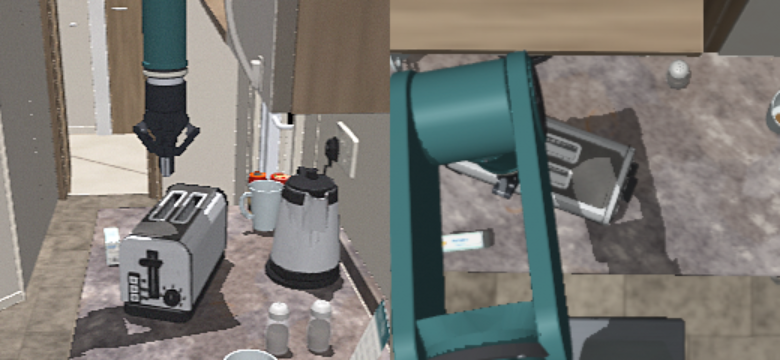

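```bash
python3 -m inch '[[1,0,6,0],[1,0,10,0],[0,0,6,0],[0,0,4,0],[0,0,0,0]]'
python3 - <<'E'
from h import *
p,d=manip.snapshot('side');c=manip.camera_info('side')
def proj(P):
    q=np.linalg.inv(c['pose'])@np.r_[P,1];return q[0]/q[2]*c['fx']+c['cx'],q[1]/q[2]*c['fy']+c['cy']
s=manip.read_state();t=s['tcp_pos']
tip=proj(t+[0,0,-.025]);sl=proj([.521,.175,.168]);print(tip,sl,t)
k=6;u0,v0=270,150
z=cv2.resize(p[v0:v0+90,u0:u0+100,::-1],None,fx=k,fy=k,interpolation=2)
for q,col in((tip,(0,0,255)),(sl,(0,255,0))):cv2.circle(z,(int((q[0]-u0+.5)*k),int((q[1]-v0+.5)*k)),4,col,-1)
cv2.imwrite('pics/m2.png',z)
E
```

```text
time: 3.62
tcp_pos: [0.5188, 0.1691, 0.2288]
tool_rot: [[0.322, 0.947, -0.003], [0.947, -0.322, -0.0], [-0.001, -0.003, -1.0]]
wrist_force: [-0.5, -0.0, -0.0]
finger_gap: -0.0
grip_force: 0.0
(np.float64(310.36834777970375), np.float64(185.24154833633432)) (np.float64(311.17545278377577), np.float64(196.3881232205013)) [0.51923085 0.16927506 0.22943799]
```

View pics/m2.png

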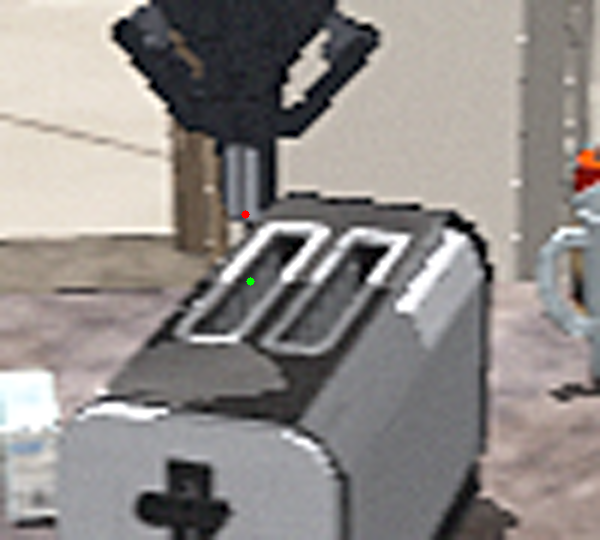

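The projected tip (red) is right over the near slot, and the slot estimate (green) is within about 2 mm of the rim's centre. I'll hold here.

```bash
python3 -m inch '[[3,1,0,0],[0,0,0,0],[0,0,0,0],[0,0,0,0],[0,0,0,0],[0,0,0,0],[0,0,0,0],[0,0,0,0],[0,0,0,0],[0,0,0,0]]'
python3 -m inch '[[0,0,0,0],[0,0,0,0],[0,0,0,0],[0,0,0,0],[0,0,0,0],[0,0,0,0],[0,0,0,0],[0,0,0,0],[0,0,0,0],[0,0,0,0]]'
python3 -m inch '[[0,0,0,0],[0,0,0,0],[0,0,0,0],[0,0,0,0],[0,0,0,0],[0,0,0,0],[0,0,0,0],[0,0,0,0],[0,0,0,0],[0,0,0,0]]'
```

```text
time: 4.5
tcp_pos: [0.5217, 0.1721, 0.2303]
tool_rot: [[0.321, 0.947, -0.0], [0.947, -0.321, 0.0], [0.0, -0.0, -1.0]]
wrist_force: [-1.1, 0.7, -0.5]
finger_gap: -0.0001
grip_force: 0.0
time: 5.33
tcp_pos: [0.5218, 0.1722, 0.2303]
tool_rot: [[0.321, 0.947, -0.0], [0.947, -0.321, 0.0], [0.0, -0.0, -1.0]]
wrist_force: [-0.6, -0.1, -0.7]
finger_gap: -0.0003
grip_force: 0.0
time: 6.17
tcp_pos: [0.5218, 0.1722, 0.2303]
tool_rot: [[0.321, 0.947, -0.0], [0.947, -0.321, 0.0], [0.0, -0.0, -1.0]]
wrist_force: [0.1, -0.7, -0.2]
finger_gap: -0.0002
grip_force: 0.0
```

```bash
python3 -m inch '[[0,0,-15,0],[-15,0,-15,0],[-30,6,0,0],[-30,10,0,0],[-30,10,0,0],[-30,10,0,0],[-30,10,0,0],[-30,10,0,0],[-25,0,0,0],[-10,0,0,0]]'
python3 -m inch '[[0,0,12,0],[0,0,22,0],[0,0,26,0],[0,0,26,0],[0,0,26,0],[0,0,22,0],[0,0,15,0],[0,0,9,0],[0,0,0,0],[0,0,0,0]]'
```

```text
time: 7.0
tcp_pos: [0.5004, -0.0665, 0.2603]
tool_rot: [[0.323, 0.946, -0.0], [0.946, -0.323, -0.001], [-0.001, 0.0, -1.0]]
wrist_force: [0.1, -0.4, -0.1]
finger_gap: -0.0
grip_force: 0.0
time: 7.83
tcp_pos: [0.501, -0.0633, 0.1024]
tool_rot: [[0.321, 0.947, -0.0], [0.947, -0.321, 0.0], [0.0, -0.001, -1.0]]
wrist_force: [0.1, -0.0, 0.1]
finger_gap: -0.0001
grip_force: 0.0
```

```bash
python3 -m inch '[[6,0,3,0],[8,0,3,0],[5,0,1,0],[0,0,0,0],[0,0,0,0]]'
python3 - <<'E'
from h import *
c=manip.camera_info('side');p,d=manip.snapshot('side')
def proj(P):
    q=np.linalg.inv(c['pose'])@np.r_[P,1];return q[0]/q[2]*c['fx']+c['cx'],q[1]/q[2]*c['fy']+c['cy']
t=manip.read_state()['tcp_pos'];print(t)
k=5;u0,v0=250,165
z=cv2.resize(p[v0:v0+120,u0:u0+130,::-1],None,fx=k,fy=k,interpolation=2)
for q,col in((proj(t-[0,0,.025]),(0,0,255)),(proj([.5222,-.0021,.06]),(0,255,0))):cv2.circle(z,(int((q[0]-u0+.5)*k),int((q[1]-v0+.5)*k)),4,col,-1)
t,_=manip.snapshot('top');z2=cv2.resize(t[180:300,260:380,::-1],None,fx=1.6,fy=5)
cv2.imwrite('pics/m3.png',z);cv2.imwrite('pics/m3t.png',cv2.resize(t[180:300,220:380,::-1],None,fx=4,fy=4))
E
```

```text
time: 8.25
tcp_pos: [0.5073, -0.0451, 0.0956]
tool_rot: [[0.32, 0.947, 0.001], [0.947, -0.32, -0.0], [0.0, 0.001, -1.0]]
wrist_force: [-0.1, 0.3, -0.6]
finger_gap: -0.0002
grip_force: 0.0
[ 0.50722494 -0.04537989  0.09558829]
```

View pics/m3.png

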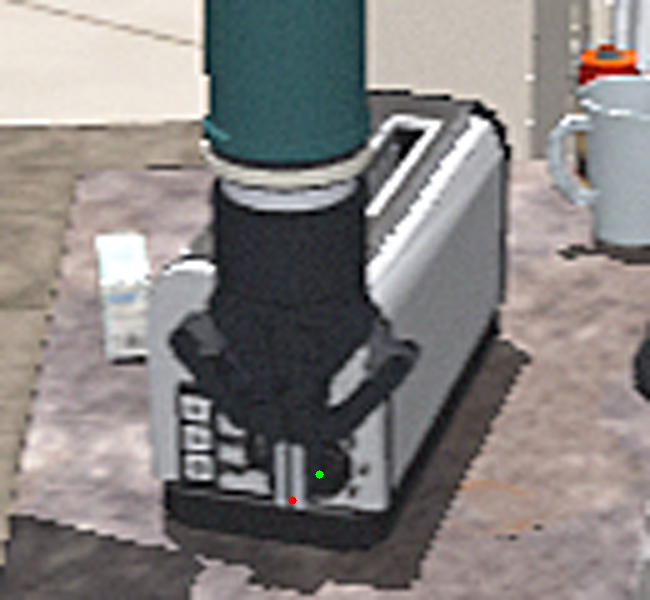

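```bash
python3 -m inch '[[3,1,1,0],[2,1,1,0],[0,0,0,0],[0,0,0,0],[0,0,0,0],[0,0,0,0],[0,0,0,0],[0,0,0,0],[0,0,0,0],[0,0,0,0]]'
python3 -m inch '[[0,0,0,0],[0,0,0,0],[0,0,0,0],[0,0,0,0],[0,0,0,0],[0,0,0,0],[0,0,0,0],[0,0,0,0],[0,0,0,0],[0,0,0,0]]'
python3 -m inch '[[0,0,0,0],[0,0,0,0],[0,0,0,0],[0,0,0,0],[0,0,0,0],[0,0,0,0],[0,0,0,0],[0,0,0,0],[0,0,0,0],[0,0,0,0]]'
```

```text
time: 9.18
tcp_pos: [0.5105, -0.0416, 0.0933]
tool_rot: [[0.321, 0.947, -0.0], [0.947, -0.321, 0.0], [0.0, -0.0, -1.0]]
wrist_force: [0.1, -0.1, -0.4]
finger_gap: 0.0001
grip_force: 0.0
time: 10.02
tcp_pos: [0.5105, -0.0415, 0.0933]
tool_rot: [[0.321, 0.947, -0.0], [0.947, -0.321, 0.0], [0.0, -0.0, -1.0]]
wrist_force: [-0.1, 1.0, -0.3]
finger_gap: 0.0002
grip_force: 0.0
time: 10.85
tcp_pos: [0.5105, -0.0416, 0.0933]
tool_rot: [[0.321, 0.947, -0.0], [0.947, -0.321, 0.0], [0.0, -0.0, -1.0]]
wrist_force: [-0.6, -0.7, 1.1]
finger_gap: 0.0001
grip_force: 0.0
```

```bash
python3 -m inch '[[-8,0,0,0],[-20,0,0,0],[-25,0,-10,0],[-15,0,-25,0],[0,0,-30,0],[0,0,-30,0],[0,0,-25,0],[0,0,-10,0],[0,0,0,0],[0,0,0,0]]'
cat >> h.py <<'E'
def prof(n,ax):
    p,d=manip.snapshot(n);s=manip.read_state();L=(cloud(n,d)-s['tcp_pos'])@s['tool_rot']
    m=(d>0)&(np.linalg.norm(L[...,:2],axis=-1)<.11)&(L[...,2]<.04)&(L[...,2]>-.16);q=L[m]
    print(n,s['tcp_pos'],s['finger_gap'])
    for z in np.arange(-.16,.04,.01):
        k=q[(q[:,2]>=z)&(q[:,2]<z+.01)]
        if len(k)>3:print('z %.2f n%d x %s y %s'%(z,len(k),*[(np.percentile(k[:,i],[1,99])*1000).round() for i in(0,1)]))
    return p
E
python3 - <<'E'
from h import *
prof('side',1)
E
python3 -m inch '[[0,0,0,0],[0,0,0,0],[0,0,0,0],[0,0,0,0],[0,0,0,0],[0,0,0,0],[0,0,0,0],[0,0,0,0]]' 85
python3 - <<'E'
from h import *
p=prof('side',1);cv2.imwrite('pics/m4.png',cv2.resize(p[120:280,220:420,::-1],None,fx=3.5,fy=3.5))
E
```

```text
time: 11.68
tcp_pos: [0.4884, -0.1061, 0.2229]
tool_rot: [[0.321, 0.947, 0.0], [0.947, -0.321, -0.0], [0.0, 0.0, -1.0]]
wrist_force: [0.0, 0.8, 0.3]
finger_gap: -0.0003
grip_force: 0.0
side [ 0.48774809 -0.10576128  0.22205525] 0.0004139070105173804
z -0.16 n137 x [-34.  -2.] y [-25.  33.]
z -0.15 n210 x [-40.  16.] y [-31.  38.]
z -0.14 n165 x [-41.   2.] y [-28.  39.]
z -0.13 n161 x [-40.  -1.] y [-29.  40.]
z -0.12 n154 x [-40.  -2.] y [-31.  40.]
z -0.11 n94 x [-40.  -2.] y [-26.  40.]
z -0.10 n110 x [-15.   5.] y [-36.  41.]
z -0.09 n187 x [-22.   4.] y [-39.  44.]
z -0.08 n198 x [-23.   3.] y [-48.  57.]
z -0.07 n232 x [-20.   8.] y [-56.  63.]
z -0.06 n159 x [-20.   5.] y [-54.  58.]
z -0.05 n152 x [-21.  12.] y [-47.  48.]
z -0.04 n143 x [-16.  10.] y [-39.  44.]
z -0.03 n123 x [-16.   6.] y [-30.  33.]
z -0.02 n47 x [-16.  -5.] y [-18.  20.]
z -0.01 n57 x [-15.   3.] y [-10.  16.]
z 0.00 n50 x [-15.   3.] y [-10.  16.]
z 0.01 n46 x [-14.   1.] y [-10.  16.]
z 0.02 n8 x [-13.   1.] y [-4. 10.]
time: 12.4
tcp_pos: [0.4887, -0.106, 0.2233]
tool_rot: [[0.321, 0.947, 0.0], [0.947
[... 194 characters left out ...]
[-26.  33.]
z -0.15 n213 x [-41.  18.] y [-31.  37.]
z -0.14 n163 x [-41.   2.] y [-29.  39.]
z -0.13 n160 x [-40.  -1.] y [-30.  39.]
z -0.12 n168 x [-40.   8.] y [-33.  39.]
z -0.11 n105 x [-40.   8.] y [-25.  39.]
z -0.10 n145 x [-16.  11.] y [-63.  68.]
z -0.09 n313 x [-22.   7.] y [-65.  70.]
z -0.08 n245 x [-23.   8.] y [-66.  71.]
z -0.07 n196 x [-21.  13.] y [-68.  73.]
z -0.06 n246 x [-21.  13.] y [-70.  74.]
z -0.05 n186 x [-19.  11.] y [-70.  75.]
z -0.04 n117 x [-16.   9.] y [-71.  75.]
z -0.03 n59 x [-14.   6.] y [-55.  58.]
z -0.02 n67 x [-15.  12.] y [-54.  58.]
z -0.01 n66 x [-14.   9.] y [-55.  58.]
z 0.00 n53 x [-14.   8.] y [-52.  57.]
z 0.01 n6 x [-10.   9.] y [-42.  51.]
```

View pics/m4.png

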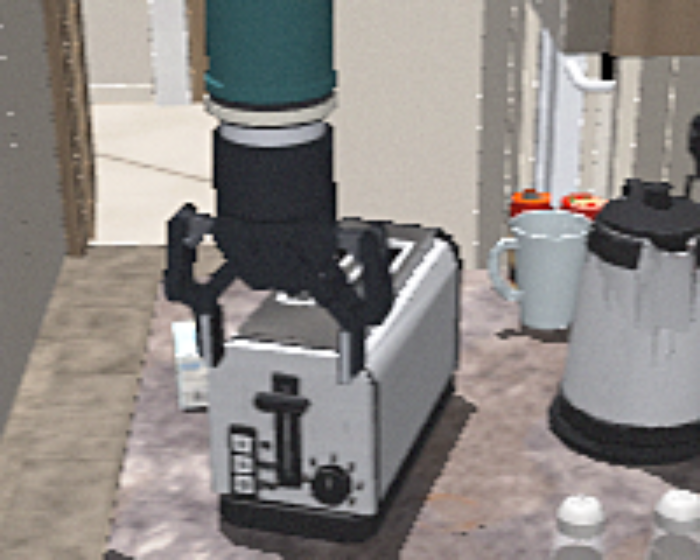

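Opened, the knuckles reach ±73 mm, so one open finger won't clear the toaster. Shut, the narrow side is only about ±23 mm for 125 mm above the tips, so a shut vertical gripper can press the pad's outer edge without meeting the toaster.

```bash
python3 -m inch '[[0,-10,0,0],[0,-20,0,0],[8,-10,0,0],[18,0,0,0],[25,0,0,0],[25,0,6,0],[15,0,10,0],[5,0,10,0],[0,0,7,0],[0,0,0,0]]' 0
python3 - <<'E'
from h import *
c=manip.camera_info('side');p,d=manip.snapshot('side');s=manip.read_state();t=s['tcp_pos'];print(t)
W=cloud('side',d);a=np.radians(71.2);X=np.array([np.cos(a),np.sin(a)]);Y=np.array([-X[1],X[0]])
L=np.concatenate([((W[...,:2]-[.538,.156])@np.c_[X,Y]),W[...,2:]],-1)
print('tcp local',(t[:2]-[.538,.156])@X,(t[:2]-[.538,.156])@Y)
m=(d>0)&(L[...,0]<-.146)&(L[...,0]>-.20)&(abs(L[...,1])<.04)&(L[...,2]>.11)&(L[...,2]<.2)
for z in np.arange(.11,.2,.01):
    q=L[m&(L[...,2]>=z)&(L[...,2]<z+.01)]
    if len(q):print('%.2f'%z,len(q),(np.percentile(q[:,0],[5,50,95])*1000).round(1),(np.percentile(q[:,1],[2,98])*1000).round(1))
z=cv2.resize(p[175:275,260:360,::-1],None,fx=6,fy=6,interpolation=2);cv2.imwrite('pics/m5.png',z)
E
```

```text
time: 13.28
tcp_pos: [0.4799, -0.002, 0.1887]
tool_rot: [[0.32, 0.947, -0.004], [0.947, -0.32, 0.0], [-0.001, -0.003, -1.0]]
wrist_force: [-0.4, 0.3, -0.5]
finger_gap: -0.0
grip_force: 0.0
[ 0.48031663 -0.00247222  0.18935927]
tcp local -0.16860697700716035 0.0035357578049467642
0.11 5 [-153.  -146.4 -146.2] [-35.7   5.1]
0.12 39 [-164.2 -159.5 -147.7] [-19.6  20.2]
0.13 53 [-162.  -155.7 -146.4] [-32.8  19.9]
0.14 12 [-148.3 -147.2 -146. ] [-36.5  10.1]
0.16 11 [-179.  -177.7 -159.4] [-28.    8.7]
0.17 41 [-181.7 -177.4 -171. ] [-10.7  15.2]
0.18 45 [-181.9 -177.7 -164.2] [-11.   14.4]
0.19 44 [-182.3 -177.1 -167. ] [-11.4  14.3]
```

View pics/m5.png

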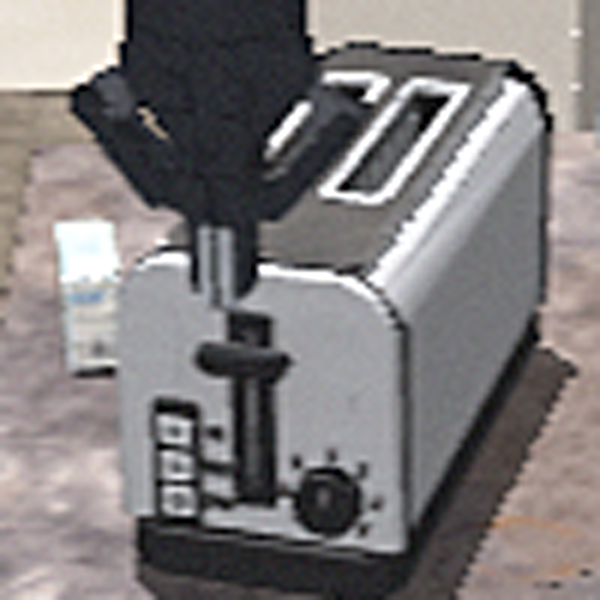

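The fingertip sits above the pad's outer edge with about 5 mm overlap, and the pad is at crop (245,360). I'll lower gently.

```bash
python3 -m inch '[[1,2,5,0],[0,0,5,0],[0,0,5,0],[0,0,4,0],[0,0,3,0],[0,0,2,0],[0,0,2,0],[0,0,2,0],[0,0,2,0],[0,0,0,0]]'
python3 -m inch '[[0,0,2,0],[0,0,2,0],[0,0,2,0],[0,0,2,0],[0,0,2,0]]'
```

```text
time: 14.17
tcp_pos: [0.4837, -0.0018, 0.16]
tool_rot: [[0.321, 0.947, -0.0], [0.947, -0.321, 0.0], [0.0, -0.0, -1.0]]
wrist_force: [0.1, 0.4, -0.2]
finger_gap: 0.0
grip_force: 0.0
time: 14.58
tcp_pos: [0.484, -0.0019, 0.1502]
tool_rot: [[0.321, 0.947, 0.0], [0.947, -0.321, 0.0], [0.0, 0.0, -1.0]]
wrist_force: [-0.3, -0.4, 0.8]
finger_gap: 0.0
grip_force: 0.4
```

```bash
cat >> h.py <<'E'
def look(f):
    p,d=manip.snapshot('side');W=cloud('side',d);a=np.radians(71.2);X=np.array([np.cos(a),np.sin(a)]);Y=np.array([-X[1],X[0]])
    L=np.concatenate([((W[...,:2]-[.538,.156])@np.c_[X,Y]),W[...,2:]],-1)
    for s in(1,-1):
        m=(d>0)&(L[...,0]<-.150)&(L[...,0]>-.166)&(s*L[...,1]>.012)&(abs(L[...,1])<.024)&(L[...,2]>.05)&(L[...,2]<.15)
        print('pad z side',s,m.sum(),np.percentile(L[m][:,2],[5,50,95]) if m.any() else '')
    m=(d>0)&(abs(L[...,0]+.142)<.008)&(L[...,1]<-.045)&(L[...,2]>.07)&(L[...,2]<.13);print('face x',np.median(L[m][:,0]))
    cv2.imwrite(f,cv2.resize(p[175:275,260:360,::-1],None,fx=6,fy=6,interpolation=2))
E
python3 -c "
from h import *
look('pics/m6.png')"
```

```text
pad z side 1 12 [0.11454921 0.11836686 0.12348571]
pad z side -1 29 [0.05586349 0.11924676 0.14465556]
face x -0.14191152734311327
```

View pics/m6.png

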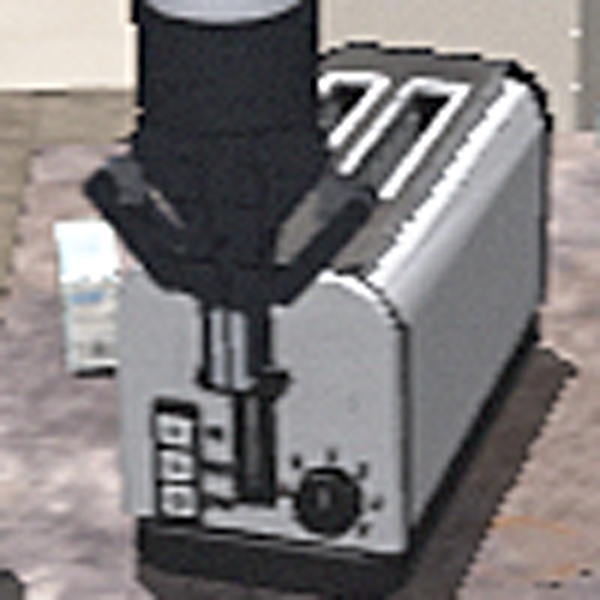

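The pad is under the fingertip and has come down about 12 mm (pad at crop (245,380)). The toaster hasn't moved, so I'll continue.

```bash
python3 -m inch '[[0,0,2,0],[0,0,2,0],[0,0,2,0],[0,0,2,0],[0,0,2,0],[0,0,2,0],[0,0,2,0],[0,0,2,0],[0,0,2,0],[0,0,2,0]]'
python3 -m inch '[[0,0,2,0],[0,0,2,0],[0,0,2,0],[0,0,2,0],[0,0,2,0]]'
python3 -c "
from h import *
look('pics/m7.png')"
```

```text
time: 15.47
tcp_pos: [0.4838, -0.0019, 0.1301]
tool_rot: [[0.321, 0.947, -0.0], [0.947, -0.321, 0.0], [0.0, -0.0, -1.0]]
wrist_force: [-0.6, -1.6, 0.5]
finger_gap: 0.0
grip_force: 0.6
time: 15.88
tcp_pos: [0.4838, -0.0019, 0.1201]
tool_rot: [[0.321, 0.947, -0.0], [0.947, -0.321, 0.0], [0.0, -0.0, -1.0]]
wrist_force: [-0.4, -0.2, 0.1]
finger_gap: 0.0
grip_force: 0.6
pad z side 1 13 [0.08376921 0.09011402 0.09357611]
pad z side -1 35 [0.05700882 0.09061215 0.14751264]
face x -0.14229981153496551
```

Pad top is at about 0.094, with no sideways load. I'll push to the stop near TCP z 0.102, with finer steps at the end.

```bash
python3 -m inch '[[0,0,2,0],[0,0,2,0],[0,0,2,0],[0,0,2,0],[0,0,2,0],[0,0,2,0],[0,0,1,0],[0,0,1,0]]'
python3 -m inch '[[0,0,1,0],[0,0,1,0],[0,0,1,0]]'
python3 -m inch '[[0,0,1,0],[0,0,0,0]]'
```

```text
time: 16.6
tcp_pos: [0.4838, -0.0019, 0.1062]
tool_rot: [[0.321, 0.947, -0.0], [0.947, -0.321, 0.0], [0.0, -0.0, -1.0]]
wrist_force: [0.7, -0.8, 1.3]
finger_gap: 0.0
grip_force: 0.6
time: 16.85
tcp_pos: [0.4838, -0.0019, 0.1032]
tool_rot: [[0.321, 0.947, -0.0], [0.947, -0.321, 0.0], [0.0, -0.0, -1.0]]
wrist_force: [0.4, -0.6, 0.5]
finger_gap: 0.0001
grip_force: 0.7
time: 17.02
tcp_pos: [0.4838, -0.0019, 0.1021]
tool_rot: [[0.321, 0.947, -0.0], [0.947, -0.321, 0.0], [0.0, -0.0, -1.0]]
wrist_force: [0.1, -0.7, -0.3]
finger_gap: -0.0002
grip_force: 0.3
```

```bash
for i in 1; do python3 -m inch '[[0,0,0.7,0],[0,0,0,0]]'; python3 -m inch '[[0,0,0.7,0],[0,0,0,0]]';  done | grep -E 'tcp_pos|force'
```

```text
tcp_pos: [0.4838, -0.0019, 0.1015]
wrist_force: [-0.4, -0.3, 1.0]
grip_force: 0.4
tcp_pos: [0.4838, -0.0019, 0.1009]
wrist_force: [-0.8, -1.1, 2.4]
grip_force: 1.0
```

```bash
python3 -m inch '[[0,0,0.5,0],[0,0,0,0]]'|grep -E 'tcp_pos|wrist'; python3 -c "
from h import *
look('pics/m7.png')"
```

```text
tcp_pos: [0.4839, -0.0019, 0.1007]
wrist_force: [-2.1, -1.9, 5.2]
pad z side 1 11 [0.06407652 0.07000362 0.07432405]
pad z side -1 38 [0.05616168 0.07408974 0.14006496]
face x -0.1417143036795319
```

```bash
python3 -m inch '[[0,0,0.5,0],[0,0,0,0]]'|grep -E 'tcp_pos|wrist'; python3 -m inch '[[0,0,-1,0],[0,0,-3,0],[-5,0,-4,0],[-15,0,-5,0],[-25,0,-5,0],[-30,0,-10,0],[-25,0,-25,0],[-10,0,-30,0],[0,0,-25,0],[0,0,0,0]]'
python3 -c "
from h import *
look('pics/m8.png')"
```

```text
tcp_pos: [0.4839, -0.002, 0.1005]
wrist_force: [-2.8, -2.0, 8.3]
time: 18.57
tcp_pos: [0.4512, -0.1082, 0.2126]
tool_rot: [[0.323, 0.946, 0.008], [0.946, -0.323, -0.003], [-0.0, 0.009, -1.0]]
wrist_force: [0.7, -0.0, 0.0]
finger_gap: 0.0001
grip_force: 0.0
pad z side 1 18 [0.06314326 0.07190043 0.07837394]
pad z side -1 24 [0.05467414 0.06954207 0.07474458]
face x -0.14212621459665786
```

View pics/m8.png

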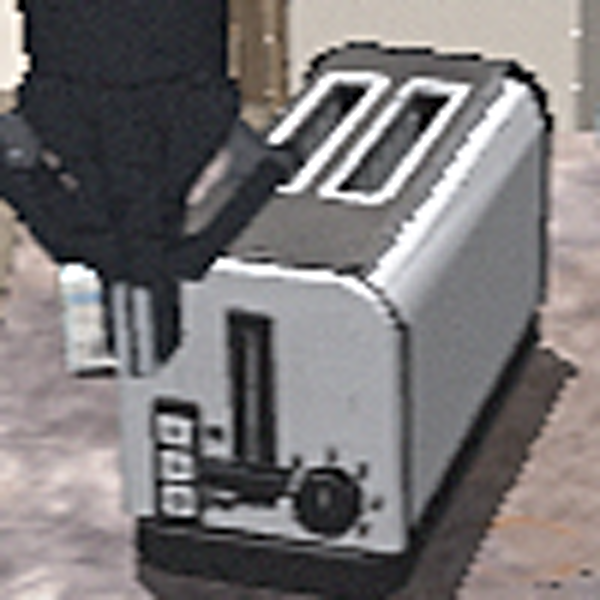

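The lever is down at its stop (crop (245,482)), the toaster hasn't moved, and the arm is clear. I'll draw back a bit more, settle and hand in.

```bash
python3 -m inch '[[-15,0,-5,0],[-25,0,-5,0],[-20,0,0,0],[-10,0,0,0],[0,0,0,0],[0,0,0,0],[0,0,0,0],[0,0,0,0],[0,0,0,0],[0,0,0,0]]'; python3 -c "
from rig import manip
print(manip.hand_in())"
```

```text
time: 19.45
tcp_pos: [0.4262, -0.1717, 0.2178]
tool_rot: [[0.32, 0.947, -0.0], [0.947, -0.32, 0.0], [0.0, -0.0, -1.0]]
wrist_force: [-0.6, -0.0, 0.3]
finger_gap: -0.0004
grip_force: 0.0
the job is handed in; nothing more can be done
None
```

I pointed at the near slot and then the dial for over two seconds each without touching, then pushed the lever down to its stop with the gripper upright (the moves can't tilt it). I drew back and handed in at about 19.5 s; the toaster hadn't moved, and I never went near the other items but didn't re-measure them.

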